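Seat the keyed drain strainer at the egg-washing bench

TASK

The blue strainer disc lies loose and turned the wrong way in the collar of the round drain tray, standing proud on its seal. With a closed fingertip, and without gripping or lifting it, push the white rib round until the notch in the disc's edge (yellow mark beside it) is over the collar's pin (marked red on the collar); only then press down gently on the middle of the rib until the disc is fully home and flush in the collar, and let go. Leave the spray bottle, the soap pump and the brush where they stand.

Things in the scene. Friction and masses are not known exactly. Their poses are not given: they have to be found in the camera images.
- drain: Fixed round stainless drain tray, 250 mm across, lip 11 mm high, on the bench. Origin: centre of its underside; z up; x points from the centre to the pin. In its middle a round collar, 114 mm inside, 126 mm outside, rim 36 mm above the bench, with a ledge inside at 23 mm. A red block 10 mm wide on the collar's outside, 37 mm high and out to 77 mm from the centre, marks the pin's direction.
- strainer: Loose blue steel disc, 110 mm across, 12 mm thick, 0.4 to 0.65 kg, 1.5 to 2 mm play in the collar. Origin: centre of its underside; z up; x points to the one notch in its edge, 14 mm wide, 18 mm deep. At first level on a black seal, underside 30 mm above the bench. Turns either way without stops under 1 to 3 N sideways near a rib end, stays where left. Pressed out of line it catches on the pin.
- notch (a point): Point in the middle of the disc's notch, level with the disc's underside, 48 mm from the disc's centre. A flat yellow mark, 26 by 14 mm, on the disc's top leads from near the rib to the notch.
- pin (a point): Point on the axis of the fixed, round-topped red pin, 8 mm thick, at ledge level 23 mm above the bench, 48 mm from the collar's centre; the pin's top is at 28.5 mm, hidden under the disc until the notch is over it. The point notch comes here when the disc is home.
- rib_top (a point): Middle of the top edge of the white rib, over the disc's centre: press here. The rib is straight, 104 mm long along the disc's y axis, 8 mm thick, 12 mm high above the disc's top face. At first 54 mm above the bench, 47 mm when home. With the notch within 3 mm of the pin, about 8 N down sinks the disc 7 mm onto the ledge, where the seal keeps it, top face 1 mm below the rim.
- spray: Bystander: clear spray bottle with pink contents, red collar and white head, 72 mm across, 177 mm high, loose, upright. Origin: centre of its underside.
- pump: Bystander: white soap pump bottle with a green band, 66 mm across, 153 mm high, loose, upright. Origin: centre of its underside.
- brush: Bystander: green scrubbing brush, 150 by 55 mm along its x and y, 59 mm high with its handle, loose, lying bristles down. Origin: centre of its underside.
Things that resemble listed ones, but are neither listed nor needed, are in the scene too. Several things have the shape of the strainer; the one meant has the colours described above.

How it is judged:
By the outcome, as a careful person would: the job done as asked, in the order asked, and still so for the second after the job is handed in, with the robot touching nothing.
It also fails if it takes over 58 s, if anything falls off the work surface, if the arm or the gripper's body presses on something with over 40 N, if the wrist force passes 120 N, or if a joint passes its speed limit or range.

ROBOT

A 6-joint arm with a two-finger parallel gripper is mounted at the origin on the work surface. World frame = base frame: x ahead of the robot, y to its left, z up, the work surface at z = 0. Lengths are in mm, angles in rad, forces in N, time in s.
With the tool pointing down it reaches from about 275 to 825 mm from the base axis. Payload 4.9 kg.
Tool frame: the origin (TCP) lies on the centre line of the jaws, within the pads' length; the fingertips stand 8 mm ahead of it and the grasp point (between the pads) lies 11 mm behind it; z points along the fingers, y is the line along which they close (so a half turn about z gives the same grasp; the last joint's range is limited). The gripper opens to 85 mm and grips with 20 to 120 N. Pads are 22 mm wide; open, the fingers measure 114 mm over their backs; the gripper's body (76 mm by 85 mm) begins 54 mm behind the grasp point. The pads swing forward as they close: fully open they stand 13 mm farther back than shut.
Start: joints at [1.142, 0.326, -0.193, 1.052, 0, 1.437], TCP at [159.796, 526.293, 239.281] pointing down, gripper open.
Joint ranges: [-2.65, 2.65], [-0.97, 1.79], [-1.3, 1.35], [-1.93, 2.1], [-1.47, 1.37], [-3.14, 3.14]. Speed limits (rad/s): [2.57, 2.57, 3.14, 3.14, 3.14, 3.14].

INTERFACE

Orientations are given as [roll, pitch, yaw] about the fixed x, y, z axes, in that order (R = Rz(yaw) Ry(pitch) Rx(roll)).
In Python, from cell import env gives the robot as it stands.
- The arm moves only by the tool arm_command, never from a script. Its argument "commands" is a list of rows, each a list of 3 entries, a list of its own where there are three numbers: the shift along the tool's x, y, z in cm, then the turn, a rotation vector about the tool's x, y, z in degrees, then the finger opening in cm, from 0 to 8.54. In form: [[[dx, dy, dz], [rx, ry, rz], grip], ...]. A call has 1 to 8 rows; each row is the pose to reach, as a shift and turn from the pose commanded when the call began, along the tool's axes at that moment; what a row does not reach only later rows make up. A row lasts 1/8 s, in which the tool goes at most 62.5 mm and 10.7 degrees, less where a joint would pass 70% of its speed; a pose out of reach is approached as far as the arm can. A call with a gripper value outside its range is refused whole. The fingers move at their own pace and stop on an object; "grip_force" is the grip in N (left out, the last holds). Time passes only in rows, so rows that repeat a pose let the fingers close. It gives the time, the measured TCP pose, the force, the opening and the grip force at its end, in the units of the state.
- env.read_state(): the state, without advancing time (a new reading comes with each control period).
- env.read_camera(name): name is "scene" or "top"; returns the picture (400x640x3 uint8, red, green, blue); there is no depth.
- env.camera_params(name): a dict with "K" (3x3 intrinsics, pixels), "k1" (the pictures are not rectified: a ray, as slopes to the right and down, at radius r is drawn at 1 + k1 r^2 times it, then the intrinsics apply), "rvec" (rotation vector, rad) and "tvec" (3), from world to camera coordinates, as OpenCV has them. Camera axes: x right, y down, z forward; pixel columns grow to the right and rows downward; lengths in mm; the calibration is good to about 2 mm. A picture is of the moment at which its call begins. camera_params takes no time and is no camera call.
- env.finish_job(): hands the job in; it is judged then, once.
The state is a dict: "t": time; "joint_positions": joint angles; "qvel": joint speeds; "joint_efforts": joint torques, N m; "position": TCP position; "tool_rot": TCP orientation; "wrist_force": force on the tool from outside, world axes, zero at the start; "moment": the same for the moment, N m; "width": opening from 0.0 (shut) to 1.0 (fully open); "grasp_force": force on a finger pad.
Only numpy, scipy, OpenCV 4.12 (cv2) and the standard library are available. Lean on these libraries where they do the work, as an engineer would, in place of code of your own. Each camera call takes 0.05 s, during which the arm holds its last target. There are 200 camera calls.

## Working session

There is one attempt and no reset: what is moved stays moved. The work goes in short steps, Python scripts to look and compute and a tool call to move; the robot and the scene stay as the last step left them, time stands still between calls to the robot, and variables do not carry over. Pictures are saved under pics/ and viewed, at most 10 in all, crops included, and the job is handed in when it is done.

Besides the shell and the picture viewer there is one more tool, called after ">>>" by a JSON object that holds its "fn" and its "kwargs", one argument or row to a line. arm_command: Moves the arm, as the interface text tells. Its arguments: {"type":"object","properties":{"commands":{"type":"array"},"grip_force":{"type":"number"}},"required":["commands"]}

```bash
mkdir -p pics; python3 - <<'E'
from cell import env
import cv2
for n in("scene","top"):
    cv2.imwrite(f"pics/{n}0.png",env.read_camera(n)[...,::-1])
    print(n,env.camera_params(n))
s=env.read_state();print(s)
E
```

```text
scene {'K': array([[390.60694976,   0.        , 321.07655734],
       [  0.        , 390.60694976, 199.67596503],
       [  0.        ,   0.        ,   1.        ]]), 'k1': 0.027321216645050484, 'rvec': array([ 1.86042752,  1.9337775 , -0.59930453]), 'tvec': array([  64.2646744 , -428.82536416, 1345.95127853])}
top {'K': array([[452.35668672,   0.        , 316.53057288],
       [  0.        , 452.35668672, 201.05425368],
       [  0.        ,   0.        ,   1.        ]]), 'k1': 0.04403173180779005, 'rvec': array([ 2.1929131 , -2.13571719,  0.11479147]), 'tvec': array([ -26.43413582,  593.25640444, 1011.7468523 ])}
{'t': 0.1, 'joint_positions': array([ 1.14178313e+00,  3.26845297e-01, -1.93455084e-01,  1.05201216e+00,
        4.10489476e-06,  1.43659757e+00]), 'qvel': array([-2.50199326e-04, -1.07509446e-03,  3.50502167e-03, -3.24038216e-05,
        2.04953844e-04, -2.51161881e-04]), 'joint_efforts': array([ 9.32626099e-04, -4.44237757e+01,  2.63038355e+01,  7.90454942e-03,
       -1.14969780e-04, -4.74998387e-07]), 'position': array([159.58828197, 525.81956742, 238.60438898]), 'tool_rot': array([-3.14009062e+00, -2.06931955e-04,  2.84677805e+00]), 'wrist_force': array([0.14710457, 0.96609402, 0.45389834]), 'moment': array([-0.00383819,  0.02212202,  0.01797954]), 'grasp_force': 0.0, 'width': 1.0005586601472192}
```

View pics/scene0.png

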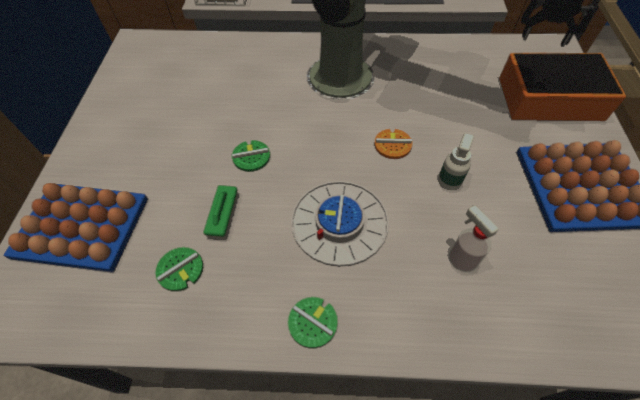

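View pics/top0.png

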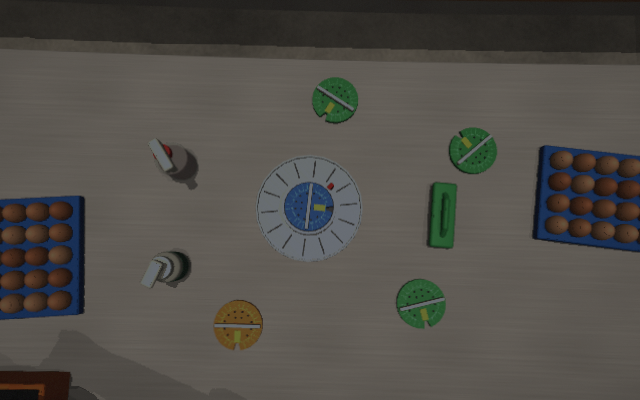

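The blue disc is at (340,215) in scene and (309,206) in top. Its yellow mark is at (320,208) and the red pin block at (330,187) in top, and the rib runs roughly vertically through (309,206).

```bash
cat > h.py <<'E'
import numpy as np, cv2
from cell import env
def cam(n):
    p=env.camera_params(n); R=cv2.Rodrigues(p["rvec"])[0]; return p,R,-R.T@p["tvec"]
def ray(n,uv,z):
    p,R,c=cam(n); K=p["K"]; d=np.array([(uv[0]-K[0,2])/K[0,0],(uv[1]-K[1,2])/K[1,1]])
    u=cv2.undistortPoints(np.float64([[uv]]),K,np.array([p["k1"],0,0,0]))[0,0]
    w=R.T@np.array([u[0],u[1],1]); return (c+w*(z-c[2])/w[2])[:2]
def masks(img):
    h=cv2.cvtColor(img,cv2.COLOR_RGB2HSV).astype(int); H,S,V=h[...,0],h[...,1],h[...,2]
    return dict(blue=(H>98)&(H<125)&(S>120),yellow=(H>20)&(H<34)&(S>110)&(V>80),
      red=((H<6)|(H>174))&(S>150)&(V>60),white=(S<60)&(V>120))
def look(n,win,zs,img=None):
    img=env.read_camera(n) if img is None else img
    x0,x1,y0,y1=win; out={}
    for k,m in masks(img).items():
        if k not in zs: continue
        ys,xs=np.nonzero(m[y0:y1,x0:x1])
        if len(xs)<4: continue
        P=np.array([ray(n,(x+x0,y+y0),zs[k]) for x,y in zip(xs,ys)],float)
        out[k]=P; print(n,k,len(P),P.mean(0).round(1),"px",(xs.mean()+x0).round(1),(ys.mean()+y0).round(1))
    return img,out
def disc(P):
    (x,y),r=cv2.minEnclosingCircle(P.astype(np.float32)); return np.array([x,y]),r
E
python3 - <<'E'
from h import *
Z=dict(blue=42,yellow=42,red=37)
for n,w in(("top",(278,340,176,238)),("scene",(312,368,190,242))):
    img,o=look(n,w,Z)
    c,r=disc(o["blue"]);print("disc",c.round(1),r)
    # rib: white pixels within disc 45mm
    m=masks(img)["white"];ys,xs=np.nonzero(m[w[2]:w[3],w[0]:w[1]])
    P=np.array([ray(n,(x+w[0],y+w[2]),54) for x,y in zip(xs,ys)]);P=P[np.hypot(*(P-c).T)<40]
    vx,vy,x,y=cv2.fitLine(P.astype(np.float32),cv2.DIST_HUBER,0,.01,.01).ravel()
    print("rib",len(P),P.mean(0),np.degrees(np.arctan2(vy,vx)))
    for k in("yellow","red"):
        d=o[k].mean(0)-c;print(k,np.hypot(*d),np.degrees(np.arctan2(d[1],d[0])))
    x0,x1,y0,y1=w
    cv2.imwrite(f"pics/{n}1.png",cv2.resize(img[y0-25:y1+25,x0-25:x1+25,::-1],None,fx=5,fy=5,interpolation=cv2.INTER_CUBIC))
E
```

```text
top blue 1482 [580.3   9.6] px 307.5 206.3
top yellow 47 [579.  -16.6] px 318.9 207.1
top red 20 [629.7 -41.6] px 330.3 185.7
disc [580.3   7.2] 55.07650375366211Traceback (most recent call last):
  File "<stdin>", line 8, in <module>
ValueError: operands could not be broadcast together with shapes (0,) (2,)
```

```bash
sed -i 's/(S<60)&(V>120)/(S<75)\&(V>100)/' h.py
cat >> h.py <<'E'
WIN=dict(top=(278,340,176,238),scene=(312,368,190,242))
def measure(n,tag=None,dz=0,crop=True):
    w=WIN[n]; img,o=look(n,w,dict(blue=42-dz,yellow=42-dz,red=37))
    if tag:
        x0,x1,y0,y1=w
        cv2.imwrite(f"pics/{n}{tag}.png",cv2.resize(img[y0-25:y1+25,x0-25:x1+25,::-1],None,fx=5,fy=5,interpolation=cv2.INTER_CUBIC))
    c,r=disc(o["blue"]);print("disc",c.round(1),r)
    for k in("yellow","red"):
        if k in o: d=o[k].mean(0)-c;print(k,np.hypot(*d),np.degrees(np.arctan2(d[1],d[0])))
    ys,xs=np.nonzero(masks(img)["white"][w[2]:w[3],w[0]:w[1]])
    if len(xs)<5: return
    P=np.array([ray(n,(x+w[0],y+w[2]),54-dz) for x,y in zip(xs,ys)]);P=P[np.hypot(*(P-c).T)<42]
    if len(P)<5: return
    vx,vy,x,y=cv2.fitLine(P.astype(np.float32),cv2.DIST_HUBER,0,.01,.01).ravel()
    print("rib",len(P),P.mean(0),np.degrees(np.arctan2(vy,vx)))
E
python3 - <<'E'
from h import *
for n in WIN: measure(n,"1")
E
```

```text
top blue 1485 [580.3   9.6] px 307.5 206.3
top yellow 47 [579.  -16.6] px 318.9 207.1
top red 20 [629.7 -41.6] px 330.3 185.7
disc [580.3   7.2] 55.07650375366211
yellow 23.888049603181287 -93.20899254214098
red 69.367631441763 -44.667885488573894Traceback (most recent call last):
  File "<stdin>", line 2, in <module>
  File "h.py", line 36, in measure
    P=np.array([ray(n,(x+w[0],y+w[2]),54-dz) for x,y in zip(xs,ys)]);P=P[np.hypot(*(P-c).T)<42]
                ~~~^^^^^^^^^^^^^^^^^^^^^^^^^
  File "h.py", line 6, in ray
    p,R,c=cam(n); K=p["K"]; d=np.array([(uv[0]-K[0,2])/K[0,0],(uv[1]-K[1,2])/K[1,1]])
          ~~~^^^
  File "h.py", line 4, in cam
    p=env.camera_params(n); R=cv2.Rodrigues(p["rvec"])[0]; return p,R,-R.T@p["tvec"]
ValueError: time passes only in moves, steps and waits
```

View pics/top1.png

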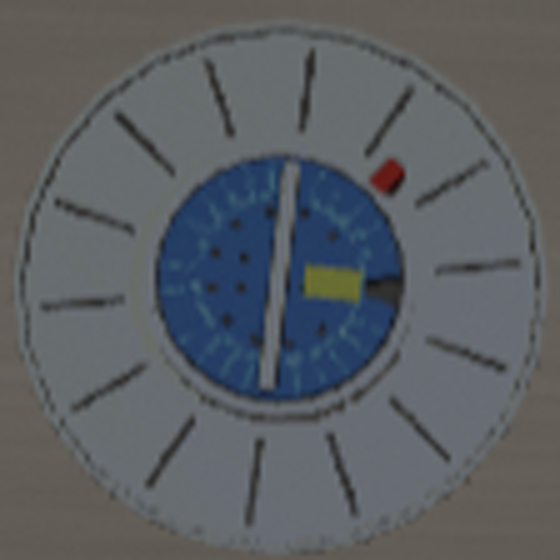

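The crop shows the rib from crop pixels (288,162) to (268,388), the notch at (385,290) and the red block at (388,177).

```bash
sed -i 's/^def cam/import functools\n@functools.cache\ndef cam/' h.py
python3 - <<'E'
from h import *
for n in WIN: measure(n,"2")
a=ray("top",(253+288/5,151+162/5),54);b=ray("top",(253+268/5,151+388/5),54)
print(a,b,(a+b)/2,np.hypot(*(a-b)),np.degrees(np.arctan2(*(a-b)[::-1])))
E
```

```text
top blue 1482 [580.3   9.6] px 307.5 206.2
top yellow 47 [579.  -16.6] px 318.9 207.1
top red 20 [629.7 -41.6] px 330.3 185.7
disc [580.3   7.3] 55.02178955078125
yellow 24.013958174503667 -93.23123903141685
red 69.44407717848595 -44.75083054864504
rib 98 [579.32684064   7.56445414] -5.3725643
scene blue 1017 [589.1  10.8] px 340.5 215.1
scene yellow 36 [582.3 -15.8] px 330.0 212.4
scene red 24 [635.6 -39.3] px 319.9 231.5
disc [586.7   8.6] 54.97859191894531
yellow 24.841384443239793 -100.08202626221363
red 68.4394967684133 -44.42427940117313
rib 129 [588.34970913   5.59936039] -5.805063
[631.29476224   3.68226456] [528.63041363   9.79545062] [579.96258794   6.73885759] 102.8461935103693 -3.4076744011649462
```

```bash
cat >> h.py <<'E'
from scipy.spatial.transform import Rotation as Ro
def go(*targets):
    s=env.read_state(); R=Ro.from_euler("xyz",s["tool_rot"]); p=s["position"]
    print("t",s["t"],"p",p.round(1),"yaw",np.degrees(s["tool_rot"][2]).round(1),"F",s["wrist_force"].round(1),"w",s["width"])
    for x,y,z,yaw in targets:
        D=Ro.from_euler("xyz",[np.pi,0,np.radians(yaw)])
        print((R.inv().apply(np.array([x,y,z])-p)/10).round(2),(R.inv()*D).as_rotvec(degrees=True).round(1))
E
python3 -c "
from h import *
go((620,-25,238,175))"
```

```text
t 0.3 p [159.7 526.1 239. ] yaw 163.1 F [ 0.1 -0.8  0.2] w 1.0011533776192836
[-60.06 -39.36   0.12] [ -0.   -0.  -11.9]
```

>>> {"fn": "arm_command", "kwargs": {
  "commands": [
    [[-60.1,-39.4,0],[0,0,-12],0],
    [[-60.1,-39.4,0],[0,0,-12],0],
    [[-60.1,-39.4,0],[0,0,-12],0],
    [[-60.1,-39.4,0],[0,0,-12],0],
    [[-60.1,-39.4,0],[0,0,-12],0],
    [[-60.1,-39.4,0],[0,0,-12],0],
    [[-60.1,-39.4,0],[0,0,-12],0],
    [[-60.1,-39.4,0],[0,0,-12],0]
  ],
  "grip_force": 20
}}

```text
t: 1.3
position: [478.6, 144.3, 239.5]
tool_rot: [3.141, 0.001, 3.056]
wrist_force: [1.6, 0.5, 1.0]
width: 0.005
grasp_force: 0.0
```

```bash
python3 -c "
from h import *
go((620,-27,238,175))"
```

```text
t 1.3 p [478.6 144.3 239.5] yaw 175.1 F [1.6 0.5 1. ] w 0.005385354928504307
[-15.55 -15.86   0.15] [0.  0.  0.1]
```

>>> {"fn": "arm_command", "kwargs": {
  "commands": [
    [[-15.6,-15.9,0],[0,0,0],0],
    [[-15.6,-15.9,0],[0,0,0],0],
    [[-15.6,-15.9,0],[0,0,0],0],
    [[-15.6,-15.9,0],[0,0,0],0],
    [[-15.6,-15.9,13],[0,0,0],0],
    [[-15.6,-15.9,13],[0,0,0],0],
    [[-15.6,-15.9,13],[0,0,0],0],
    [[-15.6,-15.9,13],[0,0,0],0]
  ]
}}

```text
t: 2.3
position: [620.1, -25.7, 110.7]
tool_rot: [-3.142, 0.001, 3.056]
wrist_force: [-0.2, 0.5, 0.5]
width: -0.001
grasp_force: 0.0
```

```bash
python3 -c "
from h import *
go((620,-27,70,175),(620,-27,54,175))
img=env.read_camera('scene');cv2.imwrite('pics/s3.png',cv2.resize(img[120:270,250:430,::-1],None,fx=4,fy=4,interpolation=cv2.INTER_CUBIC))"
```

```text
t 2.3 p [620.1 -25.7 110.7] yaw 175.1 F [-0.2  0.5  0.5] w -0.0012290316926222046
[ 0.   -0.13  4.07] [-0.   0.1  0.1]
[ 0.01 -0.13  5.67] [-0.   0.1  0.1]
```

View pics/s3.png

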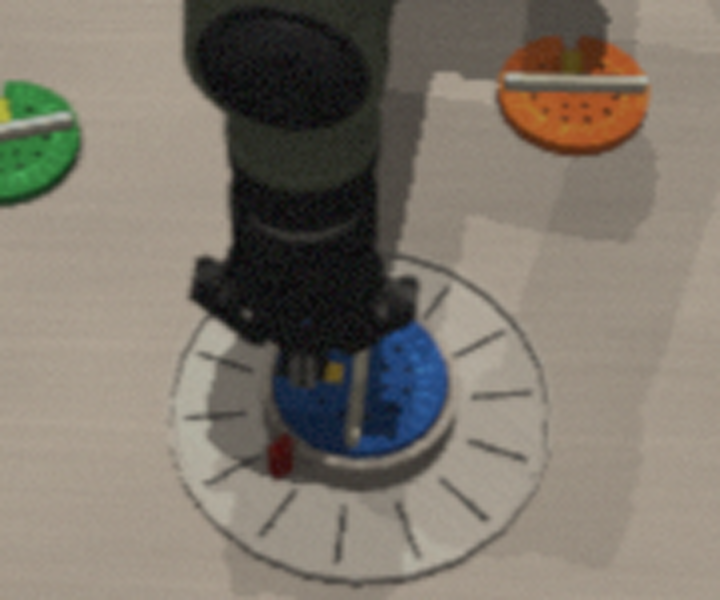

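The crop shows the closed tip at about (305,380), left of the rib and near its far half; the way down is clear.

>>> {"fn": "arm_command", "kwargs": {
  "commands": [
    [[0,-0.1,3],[0,0,0],0],
    [[0,-0.1,4.5],[0,0,0],0],
    [[0,-0.1,5.6],[0,0,0],0],
    [[0,-0.1,5.6],[0,0,0],0],
    [[0,0.4,5.6],[0,0,0],0],
    [[0,0.7,5.6],[0,0,0],0],
    [[0,0.7,5.6],[0,0,0],0]
  ]
}}

```text
t: 3.22
position: [620.2, -18.4, 53.7]
tool_rot: [-3.142, 0.001, 3.057]
wrist_force: [0.7, -0.4, -0.8]
width: 0.002
grasp_force: 0.0
```

```bash
python3 - <<'E'
from h import *
c=np.array([582,7])
def arc(off,rad,degs):
    return [(*(c+rad*np.array([np.cos(t),np.sin(t)])+off*np.array([np.sin(t),-np.cos(t)])),54,175+5+a) for a in degs for t in[np.radians(a)]]
for off in(12,18): go(*arc(off,38,range(-5,50,9)))
E
```

```text
t 3.225 p [620.2 -18.4  53.7] yaw 175.1 F [ 0.7 -0.4 -0.8] w 0.0019368779645873413
[ 0.23  1.   -0.03] [-0.   0.   0.1]
[ 0.09  1.6  -0.03] [-0.   0.  -8.9]
[ 0.04  2.23 -0.03] [ -0.    0.  -17.9]
[ 0.09  2.85 -0.03] [ -0.    0.  -26.9]
[ 0.24  3.46 -0.03] [ -0.    0.  -35.9]
[ 0.48  4.03 -0.03] [ -0.    0.  -44.9]
[ 0.81  4.57 -0.03] [ -0.    0.  -53.9]
t 3.225 p [620.2 -18.4  53.7] yaw 175.1 F [ 0.7 -0.4 -0.8] w 0.0019368779645873413
[ 0.23  0.4  -0.03] [-0.   0.   0.1]
[-0.01  1.01 -0.03] [-0.   0.  -8.9]
[-0.14  1.66 -0.03] [ -0.    0.  -17.9]
[-0.18  2.32 -0.03] [ -0.    0.  -26.9]
[-0.11  2.97 -0.03] [ -0.    0.  -35.9]
[ 0.06  3.61 -0.03] [ -0.    0.  -44.9]
[ 0.33  4.21 -0.03] [ -0.    0.  -53.9]
```

>>> {"fn": "arm_command", "kwargs": {
  "commands": [
    [[0.1,0.4,0],[0,0,0],0],
    [[0.1,0.7,0],[0,0,0],0],
    [[0.1,1.0,0],[0,0,-4.5],0],
    [[0.05,1.3,0],[0,0,-9],0],
    [[0,1.6,0],[0,0,-13.5],0],
    [[-0.05,1.95,0],[0,0,-18],0],
    [[-0.05,2.25,0],[0,0,-22.5],0],
    [[-0.05,2.6,0],[0,0,-27],0]
  ]
}}

```text
t: 4.22
position: [623.1, 6.8, 53.5]
tool_rot: [-3.14, 0.0, -2.753]
wrist_force: [1.4, -0.6, -0.9]
width: -0.001
grasp_force: 0.7
```

```bash
python3 - <<'E'
from h import *
for n in("scene",): measure(n,"4")
try: measure("top","4")
except Exception as e: print(e)
go()
E
```

```text
scene blue 300 [613.3  22.2] px 344.9 223.5
scene red 22 [635.6 -39.2] px 319.9 231.5
disc [588.7   9.2] 54.28134536743164
red 67.31795560139969 -45.902639387906255
top blue 11 [579.9 -44.2] px 331.0 207.0
disc [579.9 -44.2] 11.463301658630371
rib 164 [574.08196167 -56.70302297] -2.1360853
t 4.325 p [622.8   7.4  53.4] yaw -157.9 F [-0.5 -0.6 -0.4] w 0.0026530494642855217
```

View pics/scene4.png

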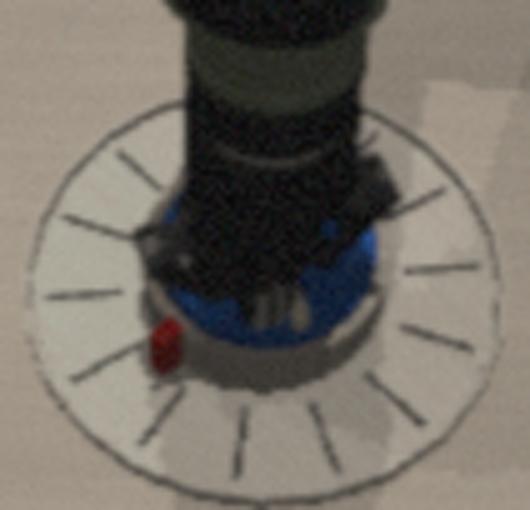

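Mid-push view: the rib end is at about (297,305), against the right side of the tip; the disc has turned. I'll push on a bit short of the goal, then lift to measure.

```bash
cat >> h.py <<'E'
def arc(off,rad,degs,c=(582,7)):
    c=np.array(c); return [(*(c+rad*np.array([np.cos(t),np.sin(t)])+off*np.array([np.sin(t),-np.cos(t)])),54,180+a) for a in degs for t in[np.radians(a)]]
E
python3 - <<'E'
from h import *
e=ray("scene",(287+297/5,165+295/5),54);print(e,np.degrees(np.arctan2(e[1]-7,e[0]-586)))
go(*arc(15,38,(24,28,32,36,38)))
E
```

```text
[621.78650792  25.42248812] 27.23889563452835
t 4.325 p [622.8   7.4  53.4] yaw -157.9 F [-0.5 -0.6 -0.4] w 0.0026530494642855217
[-0.05  0.13 -0.06] [-0.   0.  -1.9]
[-0.14  0.4  -0.06] [-0.   0.  -5.9]
[-0.2   0.68 -0.06] [-0.   0.  -9.9]
[-0.25  0.96 -0.06] [ -0.    0.  -13.9]
[-0.27  1.1  -0.06] [ -0.    0.  -15.9]
```

>>> {"fn": "arm_command", "kwargs": {
  "commands": [
    [[-0.05,0.15,0],[0,0,-2],0],
    [[-0.15,0.4,0],[0,0,-6],0],
    [[-0.2,0.7,0],[0,0,-10],0],
    [[-0.25,0.95,0],[0,0,-14],0],
    [[-0.25,1.1,0],[0,0,-16],0],
    [[-0.25,1.1,0],[0,0,-16],0],
    [[-0.25,0.6,0],[0,0,-16],0],
    [[-0.25,0.6,-6],[0,0,-16],0]
  ]
}}

```text
t: 5.32
position: [618.6, 13.5, 108.9]
tool_rot: [3.134, -0.008, -2.478]
wrist_force: [1.5, -0.2, 0.3]
width: 0.003
grasp_force: 0.0
```

```bash
python3 - <<'E'
from h import *
go((600,-230,125,218))
E
```

```text
t 5.325 p [618.6  13.5 108.9] yaw -142.0 F [ 1.5 -0.2  0.3] w 0.002821885094543178
[ 16.48 -18.02  -1.61] [ 0.4 -0.5  0. ]
```

>>> {"fn": "arm_command", "kwargs": {
  "commands": [
    [[16.5,-18,-1.6],[0,0,0],0],
    [[16.5,-18,-1.6],[0,0,0],0],
    [[16.5,-18,-1.6],[0,0,0],0],
    [[16.5,-18,-1.6],[0,0,0],0],
    [[16.5,-18,-1.6],[0,0,0],0]
  ]
}}

```text
t: 5.95
position: [603.5, -234.8, 129.5]
tool_rot: [-3.14, -0.0, -2.483]
wrist_force: [-0.0, 0.6, -0.0]
width: -0.001
grasp_force: 0.0
```

```bash
python3 - <<'E'
from h import *
for n in WIN: measure(n,"5")
go(*arc(15,38,(30,)))
E
```

```text
top blue 1472 [578.2  10.6] px 307.0 207.2
top yellow 48 [594.7 -10.9] px 316.6 200.2
top red 20 [629.7 -41.6] px 330.3 185.7
disc [580.    8.5] 55.11338424682617
yellow 24.379319412199063 -52.882484696857155
red 70.55530976554041 -45.23313713622244
rib 118 [581.02504196   8.3491468 ] 36.62602
scene blue 987 [587.7  10.8] px 340.5 214.7
scene yellow 41 [598.5 -10.1] px 332.1 217.9
scene red 34 [638.7 -39.2] px 319.9 232.6
disc [586.1   9.5] 55.375732421875
yellow 23.19135289853833 -57.73635795528112
red 71.65223398379298 -42.787418220839264
rib 134 [589.60210821   7.44357754] 36.17967
t 6.05 p [ 603.4 -230.4  128.9] yaw -142.0 F [ 0.7  0.3 -0.9] w 0.00037604983688256703
[-16.48  18.     7.52] [0.1 0.  8. ]
```

View pics/top5.png

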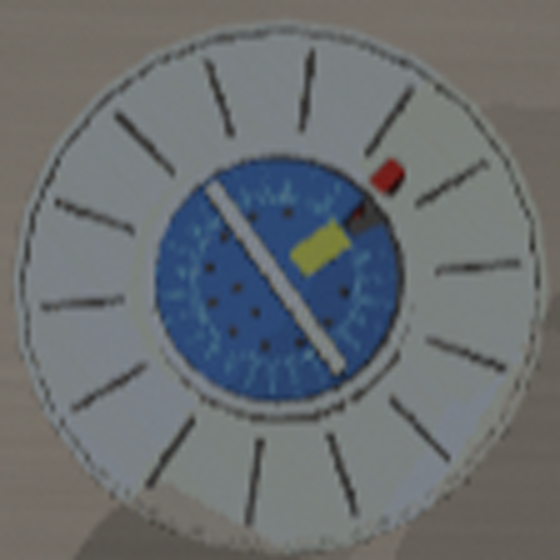

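Rib now at about 36.5°, notch about 9° short of the red block; the pin's red is visible at the upper edge of the notch (358,212). One more small push is needed.

```bash
python3 - <<'E'
from h import *
t=ray("top",(253+278/5,151+289/5),11);print("tray c",t)
x,y,z,w=arc(22,38,(34,))[0]
go((x,y,110,w),(x,y,54,w))
for a in arc(15,38,(34,)): print(a)
E
```

```text
tray c [577.25360428   7.48184785]
t 6.05 p [ 603.4 -230.4  128.9] yaw -142.0 F [ 0.7  0.3 -0.9] w 0.00037604983688256703
[-16.57  17.56   1.92] [0.1 0.  4. ]
[-16.57  17.56   7.52] [0.1 0.  4. ]
(np.float64(621.8913213091528), np.float64(15.81376674356276), 54, 214)
```

>>> {"fn": "arm_command", "kwargs": {
  "commands": [
    [[-16.6,17.5,1.9],[0,0,4],0],
    [[-16.6,17.5,1.9],[0,0,4],0],
    [[-16.6,17.5,1.9],[0,0,4],0],
    [[-16.6,17.5,1.9],[0,0,4],0],
    [[-16.6,17.5,1.9],[0,0,4],0],
    [[-16.6,17.5,5],[0,0,4],0],
    [[-16.6,17.5,7.5],[0,0,4],0],
    [[-16.6,17.5,7.5],[0,0,4],0]
  ]
}}

```text
t: 7.05
position: [624.2, 10.7, 52.3]
tool_rot: [3.139, -0.004, -2.546]
wrist_force: [-0.1, -0.2, 1.1]
width: -0.001
grasp_force: 0.0
```

```bash
python3 - <<'E'
from h import *
go(*arc(15,38,(38,42,44.5,46.5)))
E
```

```text
t 7.05 p [624.2  10.7  52.3] yaw -145.9 F [-0.1 -0.2  1.1] w -0.0006881780270407693
[-0.19  0.82 -0.17] [ 0.2 -0.2 -3.9]
[-0.27  1.1  -0.17] [ 0.2 -0.2 -7.9]
[-0.3   1.27 -0.16] [  0.2  -0.2 -10.4]
[-0.33  1.41 -0.16] [  0.2  -0.2 -12.4]
```

Push the last 9°, back off, lift.

>>> {"fn": "arm_command", "kwargs": {
  "commands": [
    [[-0.2,0.8,-0.1],[0,0,-4],0],
    [[-0.25,1.1,-0.1],[0,0,-8],0],
    [[-0.3,1.25,-0.1],[0,0,-10.5],0],
    [[-0.35,1.4,-0.1],[0,0,-12.5],0],
    [[-0.35,1.4,-0.1],[0,0,-12.5],0],
    [[-0.35,0.8,-0.1],[0,0,-12.5],0],
    [[-0.35,0.8,-6],[0,0,-12.5],0]
  ]
}}

```text
t: 7.92
position: [621.5, 18.4, 110.3]
tool_rot: [3.134, -0.006, -2.329]
wrist_force: [1.4, -0.2, 0.7]
width: 0.002
grasp_force: 0.0
```

```bash
python3 - <<'E'
from h import *
go((600,-230,125,226))
E
```

```text
t 7.925 p [621.5  18.4 110.3] yaw -133.5 F [ 1.4 -0.2  0.7] w 0.0015494311410729066
[ 19.52 -15.51  -1.46] [ 0.4 -0.4  0.5]
```

>>> {"fn": "arm_command", "kwargs": {
  "commands": [
    [[19.5,-15.5,-1.5],[0,0,0],0],
    [[19.5,-15.5,-1.5],[0,0,0],0],
    [[19.5,-15.5,-1.5],[0,0,0],0],
    [[19.5,-15.5,-1.5],[0,0,0],0],
    [[19.5,-15.5,-1.5],[0,0,0],0]
  ]
}}

```text
t: 8.55
position: [603.4, -234.9, 129.8]
tool_rot: [-3.139, -0.0, -2.335]
wrist_force: [-0.1, 0.5, 0.1]
width: -0.004
grasp_force: 0.0
```

```bash
python3 - <<'E'
from h import *
measure("top","6"); measure("scene","6")
a=cv2.imread("pics/top6.png")[120:420,130:430];b=cv2.imread("pics/scene6.png")[90:390,120:420]
cv2.imwrite("pics/both6.png",cv2.hconcat([cv2.resize(x,(400,400)) for x in(a,b)]))
go((582,8,110,226))
E
```

```text
top blue 1463 [578.2  10.5] px 307.0 207.2
top yellow 47 [594.8 -10.8] px 316.6 200.1
top red 20 [629.7 -41.6] px 330.3 185.7
disc [580.    8.5] 55.11338424682617
yellow 24.336677686390928 -52.553011078748696
red 70.55530976554041 -45.23313713622244
rib 118 [581.02504196   8.3491468 ] 36.62602
scene blue 986 [587.5  10.8] px 340.5 214.6
scene yellow 40 [598.2  -9.9] px 332.2 217.8
scene red 35 [639.5 -39.1] px 319.9 232.9
disc [586.1   9.5] 55.375732421875
yellow 22.910182967426753 -57.973434647107844
red 72.1784787617742 -42.27630700257442
rib 132 [589.62079213   7.7185779 ] 36.065964
t 8.65 p [ 603.3 -230.2  129.1] yaw -133.5 F [-0.6  1.1 -1.2] w -0.0009421682896477708
[-15.81  17.95   1.93] [0.  0.  0.5]
```

View pics/both6.png

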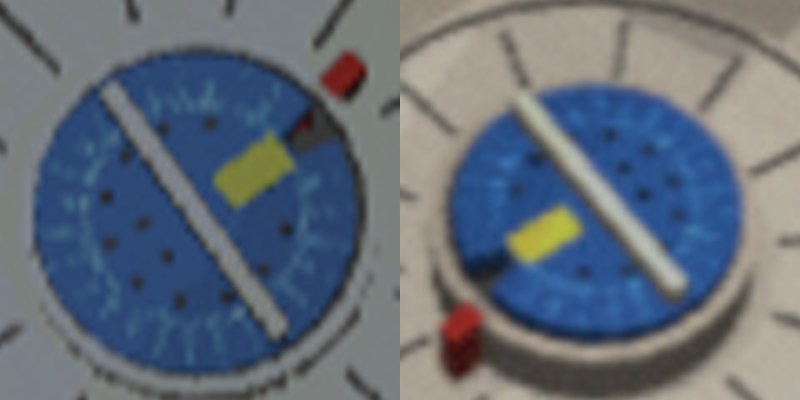

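The disc reads unchanged (rib still 36.6°, notch still about 9° short), so the second push apparently had no effect. I'll repeat it in smaller steps, stopping at the end to check while still in contact.

```bash
python3 - <<'E'
from h import *
x,y,z,w=arc(22,38,(34,),(582,8))[0]
go((x,y,110,w),(x,y,53,w))
E
```

```text
t 8.65 p [ 603.3 -230.2  129.1] yaw -133.5 F [-0.6  1.1 -1.2] w -0.0009421682896477708
[-19.04  14.98   1.93] [ 0.   0.  12.5]
[-19.04  14.97   7.63] [ 0.   0.  12.5]
```

>>> {"fn": "arm_command", "kwargs": {
  "commands": [
    [[-19,15,1.9],[0,0,12.5],0],
    [[-19,15,1.9],[0,0,12.5],0],
    [[-19,15,1.9],[0,0,12.5],0],
    [[-19,15,1.9],[0,0,12.5],0],
    [[-19,15,1.9],[0,0,12.5],0],
    [[-19,15,5],[0,0,12.5],0],
    [[-19,15,7.6],[0,0,12.5],0],
    [[-19,15,7.6],[0,0,12.5],0]
  ]
}}

```text
t: 9.65
position: [623.3, 12.2, 51.6]
tool_rot: [3.139, -0.003, -2.546]
wrist_force: [0.3, 0.3, 0.8]
width: -0.003
grasp_force: 0.0
```

```bash
python3 - <<'E'
from h import *
img=env.read_camera("scene")
cv2.imwrite("pics/s7.png",cv2.resize(img[170:260,290:400,::-1],None,fx=6,fy=6,interpolation=cv2.INTER_CUBIC))
go(*arc(15,38,(36,40,43,45.5),(582,8)))
E
```

```text
t 9.7 p [624.3  12.   52.9] yaw -145.9 F [-0.5 -0.1  0.7] w -0.0005656895320297828
[-0.12  0.67 -0.11] [ 0.1 -0.1 -1.9]
[-0.21  0.94 -0.11] [ 0.1 -0.1 -5.9]
[-0.26  1.15 -0.11] [ 0.1 -0.1 -8.9]
[-0.29  1.32 -0.11] [  0.1  -0.1 -11.4]
```

View pics/s7.png

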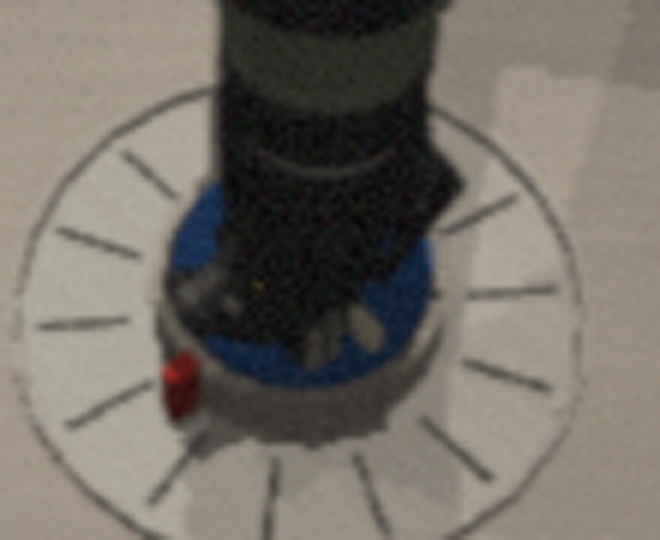

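Tip at (322,345) with the rib end at (365,330) just right of it, with a small gap. Pushing on with contact reading.

>>> {"fn": "arm_command", "kwargs": {
  "commands": [
    [[-0.1,0.65,0],[0,0,-2],0],
    [[-0.2,0.95,0],[0,0,-6],0],
    [[-0.25,1.15,0],[0,0,-9],0],
    [[-0.3,1.3,0],[0,0,-11],0]
  ]
}}

```text
t: 10.2
position: [621.3, 24.4, 54.9]
tool_rot: [-3.14, 0.001, -2.352]
wrist_force: [0.0, -1.0, 2.9]
width: 0.001
grasp_force: 1.4
```

```bash
python3 - <<'E'
from h import *
img=env.read_camera("scene")
# rib-end pixels (bright greyish) in the far half
w=WIN["scene"];h=cv2.cvtColor(img,cv2.COLOR_RGB2HSV).astype(int)
cv2.imwrite("pics/s8.png",cv2.resize(img[170:260,290:400,::-1],None,fx=6,fy=6,interpolation=cv2.INTER_CUBIC))
go()
E
```

```text
t 10.25 p [621.3  24.5  54.8] yaw -134.7 F [ 0.8 -0.4  3.9] w -0.0002864999567004293
```

View pics/s8.png

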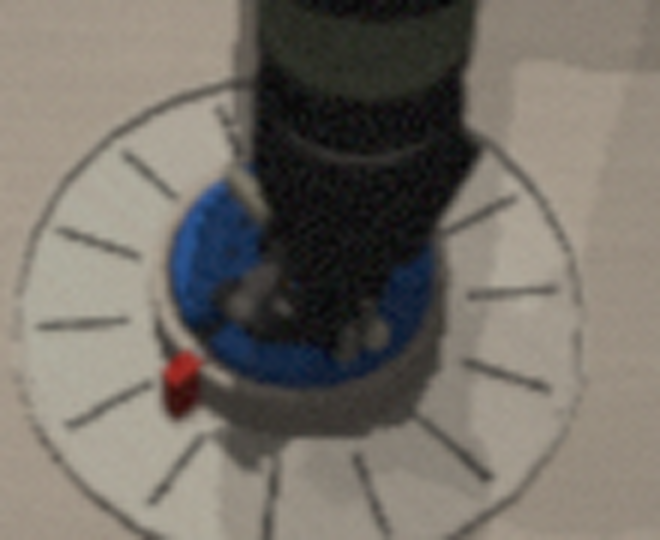

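The wrist shows +3.9 N upward and the TCP was lifted by about 2 mm: the tip is riding up on the rib instead of pushing its side. I'll lift off, go back behind the rib and push lower.

>>> {"fn": "arm_command", "kwargs": {
  "commands": [
    [[0,0,-2],[0,0,0],0],
    [[0,-1.5,-4],[0,0,0],0],
    [[0,-2.5,-8],[0,0,5],0],
    [[19.5,-18,-8],[0,0,10],0],
    [[19.5,-18,-8],[0,0,10],0],
    [[19.5,-18,-8],[0,0,10],0],
    [[19.5,-18,-8],[0,0,10],0],
    [[19.5,-18,-8],[0,0,10],0]
  ]
}}

```text
t: 11.25
position: [609.5, -245.7, 133.6]
tool_rot: [-3.14, -0.0, -2.535]
wrist_force: [-0.3, 0.7, 0.7]
width: -0.001
grasp_force: 0.0
```

```bash
python3 - <<'E'
from h import *
measure("top","9"); measure("scene","9")
x,y,z,w=arc(24,38,(34,),(582,8))[0]
go((x,y,110,w),(x,y,51,w))
E
```

```text
top blue 1462 [577.9  10.5] px 307.0 207.3
top yellow 47 [595.5 -10.3] px 316.3 199.8
top red 23 [627.5 -39.6] px 329.4 186.6
disc [580.    8.4] 55.07289505004883
yellow 24.29402252165612 -50.28604760090259
red 67.53258009842023 -45.32765411781256
rib 121 [581.04810748   8.27113717] 38.41033
scene blue 982 [587.8  10.6] px 340.4 214.7
scene yellow 39 [599.1  -9.3] px 332.4 218.2
scene red 35 [640.  -39.5] px 319.7 233.1
disc [586.3   9.5] 55.20658493041992
yellow 22.69211097314663 -55.552452503282616
red 72.65631987461497 -42.32557092402945
rib 130 [588.97466036   7.76924568] 39.050877
t 11.35 p [ 609.8 -241.3  133.3] yaw -145.0 F [-0.3  0.1 -0.4] w -0.0017315232466547348
[-15.78  19.54   2.35] [0. 0. 1.]
[-15.78  19.54   8.25] [0. 0. 1.]
```

Rib at about 38.7° now, with contact offset about 12 mm rather than 15. Push again lower, with that offset.

>>> {"fn": "arm_command", "kwargs": {
  "commands": [
    [[-15.8,19.5,2.3],[0,0,1],0],
    [[-15.8,19.5,2.3],[0,0,1],0],
    [[-15.8,19.5,2.3],[0,0,1],0],
    [[-15.8,19.5,2.3],[0,0,1],0],
    [[-15.8,19.5,2.3],[0,0,1],0],
    [[-15.8,19.5,5],[0,0,1],0],
    [[-15.8,19.5,8],[0,0,1],0],
    [[-15.8,19.5,8.2],[0,0,1],0]
  ]
}}

```text
t: 12.35
position: [625.7, 10.2, 49.8]
tool_rot: [3.139, -0.003, -2.545]
wrist_force: [-0.3, 0.1, 0.7]
width: -0.003
grasp_force: 0.0
```

>>> {"fn": "arm_command", "kwargs": {
  "commands": [
    [[0,0,0],[0,0,0],0]
  ]
}}

```text
t: 12.48
position: [627.5, 9.6, 52.0]
tool_rot: [-3.141, 0.0, -2.546]
wrist_force: [1.4, 0.4, -0.9]
width: -0.003
grasp_force: 0.0
```

```bash
python3 - <<'E'
from h import *
go(*arc(12,38,(36,39,41,43,44.5,45.5),(582,8)))
E
```

```text
t 12.475 p [627.5   9.6  52. ] yaw -145.9 F [ 1.4  0.4 -0.9] w -0.003073057900256195
[ 0.02  1.34 -0.2 ] [-0.   0.  -1.9]
[-0.03  1.54 -0.2 ] [-0.   0.  -4.9]
[-0.06  1.68 -0.2 ] [-0.   0.  -6.9]
[-0.09  1.81 -0.2 ] [-0.   0.  -8.9]
[-0.1   1.92 -0.2 ] [ -0.    0.  -10.4]
[-0.11  1.99 -0.2 ] [ -0.    0.  -11.4]
```

>>> {"fn": "arm_command", "kwargs": {
  "commands": [
    [[0,0.8,0],[0,0,-2],0],
    [[0,1.3,0],[0,0,-2],0],
    [[0,1.5,0],[0,0,-5],0],
    [[-0.05,1.65,0],[0,0,-7],0],
    [[-0.1,1.8,0],[0,0,-9],0],
    [[-0.1,1.9,0],[0,0,-10.5],0],
    [[-0.1,1.95,0],[0,0,-11.5],0],
    [[-0.1,1.95,0],[0,0,-11.5],0]
  ]
}}

```text
t: 13.48
position: [617.2, 26.3, 51.2]
tool_rot: [3.141, 0.0, -2.345]
wrist_force: [2.0, -0.9, 0.6]
width: 0.0
grasp_force: 1.0
```

>>> {"fn": "arm_command", "kwargs": {
  "commands": [
    [[0,-0.8,0],[0,0,0],0],
    [[0,-1,-3],[0,0,0],0],
    [[0,-1,-7],[0,0,0],0],
    [[19.5,-18,-8],[0,0,0],0],
    [[19.5,-18,-8],[0,0,0],0],
    [[19.5,-18,-8],[0,0,0],0],
    [[19.5,-18,-8],[0,0,0],0],
    [[19.5,-18,-8],[0,0,0],0]
  ]
}}

```text
t: 14.48
position: [608.7, -243.7, 130.9]
tool_rot: [-3.141, -0.0, -2.351]
wrist_force: [0.6, -0.3, 0.3]
width: -0.004
grasp_force: 0.0
```

```bash
python3 - <<'E'
from h import *
measure("top","10"); measure("scene","10")
a=cv2.imread("pics/top10.png")[120:420,130:430];b=cv2.imread("pics/scene10.png")[90:390,120:420]
cv2.imwrite("pics/both10.png",cv2.hconcat([cv2.resize(x,(400,400)) for x in(a,b)]))
go((582,8,110,226),(582,8,64,226))
E
```

```text
top blue 1458 [577.5  10.1] px 307.2 207.4
top yellow 47 [598.4  -7.2] px 315.0 198.5
top red 21 [628.9 -40.8] px 330.0 186.0
disc [580.    8.3] 55.1522331237793
yellow 24.1075756733436 -40.11079192473393
red 69.33248673083368 -45.05446039475827
rib 132 [580.3604589    7.47467925] 49.784275
scene blue 958 [587.1  10.4] px 340.4 214.5
scene yellow 42 [602.9  -6.5] px 333.5 219.5
scene red 37 [637.  -37.8] px 320.4 232.0
disc [586.2   9.1] 55.208797454833984
yellow 22.909232986690366 -42.941270889582555
red 69.16367805889493 -42.7355918531869
rib 135 [589.18385079   7.82119206] 49.980564
t 14.575 p [ 608.7 -240.4  130.6] yaw -134.5 F [-0.7  0.3  0.1] w 0.002838939501428371
[-15.82  19.32   2.09] [ 0.1  0.  -0.5]
[-15.82  19.32   6.69] [ 0.1  0.  -0.5]
```

View pics/both10.png

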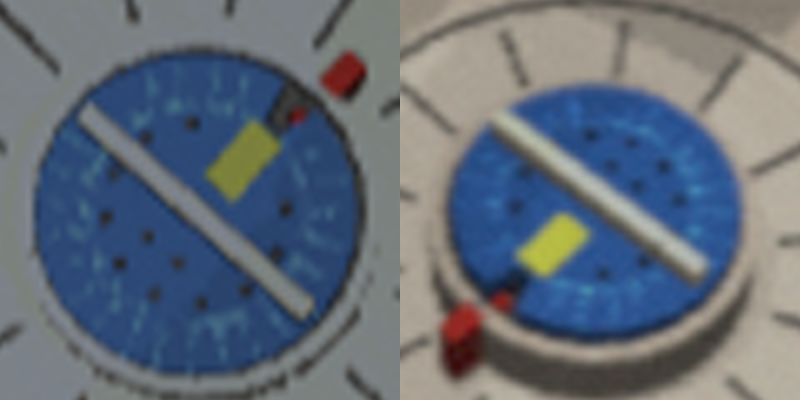

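Overshoot of about 5°: rib at 49.8°, notch −40°, pin −45°, the pin's red at the right side of the notch. I'll nudge it back from the other side of the rib.

```bash
python3 - <<'E'
from h import *
x,y,z,w=arc(-25,38,(50,),(582,8))[0]
go((x,y,110,w),(x,y,51,w))
R=Ro.from_euler("xyz",[np.pi,0,np.radians(w)])
for t in arc(-18,38,(50,),(582,8))+arc(-15,38,(48.5,47,46.5,45),(582,8)):
    print((R.inv().apply(np.array([t[0]-x,t[1]-y,0]))/10).round(2),w-t[3])
E
```

```text
t 14.575 p [ 608.7 -240.4  130.6] yaw -134.5 F [-0.7  0.3  0.1] w 0.002838939501428371
[-19.41  22.12   2.1 ] [ 0.1  0.  -4.5]
[-19.41  22.11   8.  ] [ 0.1  0.  -4.5]
[ 0.  -0.7 -0. ] 0
[-0.04 -1.1  -0.  ] 1.5
[-0.07 -1.2  -0.  ] 3
[-0.08 -1.23 -0.  ] 3.5
[-0.12 -1.34 -0.  ] 5
```

>>> {"fn": "arm_command", "kwargs": {
  "commands": [
    [[-19.4,22.1,2],[0,0,-4.5],0],
    [[-19.4,22.1,2],[0,0,-4.5],0],
    [[-19.4,22.1,2],[0,0,-4.5],0],
    [[-19.4,22.1,2],[0,0,-4.5],0],
    [[-19.4,22.1,2],[0,0,-4.5],0],
    [[-19.4,22.1,5],[0,0,-4.5],0],
    [[-19.4,22.1,7.5],[0,0,-4.5],0],
    [[-19.4,22.1,7.9],[0,0,-4.5],0]
  ]
}}

```text
t: 15.58
position: [584.7, 56.2, 50.5]
tool_rot: [3.138, -0.003, -2.264]
wrist_force: [0.4, -0.3, 1.2]
width: -0.001
grasp_force: 0.0
```

>>> {"fn": "arm_command", "kwargs": {
  "commands": [
    [[0,0,0],[0,0,0],0],
    [[0,-0.7,0],[0,0,0],0],
    [[0,-1.0,0],[0,0,1],0],
    [[-0.05,-1.1,0],[0,0,2],0],
    [[-0.05,-1.2,0],[0,0,3],0],
    [[-0.1,-1.25,0],[0,0,4],0],
    [[-0.1,-1.25,0],[0,0,4],0]
  ]
}}

```text
t: 16.45
position: [597.5, 46.9, 52.2]
tool_rot: [3.142, -0.0, -2.337]
wrist_force: [-0.0, 0.1, -0.1]
width: -0.004
grasp_force: 0.1
```

```bash
python3 -c "
from h import *
go()"
```

```text
t 16.45 p [597.5  46.9  52.2] yaw -133.9 F [-0.   0.1 -0.1] w -0.0038146246314446027
```

>>> {"fn": "arm_command", "kwargs": {
  "commands": [
    [[0,0.8,0],[0,0,0],0],
    [[0,1,-4],[0,0,0],0],
    [[0,1,-8],[0,0,0],0],
    [[19.5,-18,-8],[0,0,0],0],
    [[19.5,-18,-8],[0,0,0],0],
    [[19.5,-18,-8],[0,0,0],0],
    [[19.5,-18,-8],[0,0,0],0],
    [[19.5,-18,-8],[0,0,0],0]
  ]
}}

```text
t: 17.45
position: [591.7, -221.6, 132.3]
tool_rot: [-3.141, -0.0, -2.34]
wrist_force: [-0.3, 1.1, -0.5]
width: 0.001
grasp_force: 0.0
```

```bash
python3 - <<'E'
from h import *
measure("top","11"); measure("scene","11")
x,y,z,w=arc(-20,38,(48,),(582,8))[0]
go((x,y,110,w),(x,y,51,w))
E
```

```text
top blue 1470 [578.5   8.7] px 307.9 207.1
top yellow 50 [598.6 -10.5] px 316.5 198.5
top red 24 [627. -39.] px 329.2 186.8
disc [580.7   6.9] 55.09423828125
yellow 24.968219163199503 -44.25641684313341
red 65.19470922808387 -44.773912814669366
rib 124 [580.86687031   5.99101935] 46.31559
scene blue 958 [588.2   9.6] px 340.0 214.8
scene yellow 40 [603.   -9.3] px 332.4 219.5
scene red 35 [637.7 -38.4] px 320.2 232.3
disc [587.2   7.9] 54.74177169799805
yellow 23.301650455266568 -47.59092698984504
red 68.46549436562805 -42.512979097716126
rib 130 [590.33336415   6.02563601] 45.56725
t 17.55 p [ 591.7 -220.4  132.1] yaw -134.1 F [0.5 0.7 0.5] w 0.003984430642895933
[-19.46  18.72   2.2 ] [-0.  -0.  -2.1]
[-19.46  18.72   8.1 ] [-0.  -0.  -2.1]
```

```bash
python3 - <<'E'
from h import *
for n,c in(("top",(580.3,7.5)),("scene",(586.5,8.5))):
    img=env.read_camera(n).astype(int);w=WIN[n]
    m=(img[...,0]>1.25*np.maximum(img[...,1],img[...,2]))&(img[...,0]>30);m&=~(img[...,1]>1.3*img[...,2])
    ys,xs=np.nonzero(m[w[2]:w[3],w[0]:w[1]])
    P=np.array([ray(n,(x+w[0],y+w[2]),28.5) for x,y in zip(xs,ys)])-c
    r=np.hypot(*P.T);q=P[r<56];print(n,len(q),q.mean(0),np.hypot(*q.mean(0)),np.degrees(np.arctan2(*q.mean(0)[::-1])))
    # notch: non-blue, non-yellow pixels at z=42, radius 38..52, angle -75..-15
    h=cv2.cvtColor(img.astype(np.uint8),cv2.COLOR_RGB2HSV).astype(int)
    blue=(h[...,0]>98)&(h[...,0]<125)&(h[...,1]>120)
    ys,xs=np.nonzero(~blue[w[2]:w[3],w[0]:w[1]])
    P=np.array([ray(n,(x+w[0],y+w[2]),42) for x,y in zip(xs,ys)])-c
    r=np.hypot(*P.T);a=np.degrees(np.arctan2(P[:,1],P[:,0]));k=(r>39)&(r<51)&(a>-75)&(a<-15)
    print("notch",k.sum(),a[k].mean(),a[k].min(),a[k].max())
go((582,8,110,226),(582,8,64,226))
E
```

```text
top 11 [ 34.96144321 -33.11789702] 48.15701002138509 -43.44884500114764
notch 22 -44.375510777682635 -51.40118112319468 -32.34055037090072
scene 7 [ 33.10820147 -35.75717952] 48.73119013901535 -47.2028553265059
notch 9 -43.25856947329104 -51.97372569518875 -38.36326827652043
t 17.65 p [ 591.7 -217.3  132. ] yaw -133.9 F [-0.6 -1.1  0.4] w -0.0002921277694443438
[-15.57  16.31   2.23] [0.1 0.  0.1]
[-15.57  16.3    6.83] [0.1 0.  0.1]
```

The pin shows through the notch at radius 48 mm, within about 1.5° of the notch centre. Pressing at the middle.

>>> {"fn": "arm_command", "kwargs": {
  "commands": [
    [[-15.6,16.2,2.2],[0,0,0],0],
    [[-15.6,16.2,2.2],[0,0,0],0],
    [[-15.6,16.2,2.2],[0,0,0],0],
    [[-15.6,16.2,2.2],[0,0,0],0],
    [[-15.6,16.2,2.2],[0,0,0],0],
    [[-15.6,16.2,4.5],[0,0,0],0],
    [[-15.6,16.2,6.5],[0,0,0],0],
    [[-15.6,16.2,6.5],[0,0,0],0]
  ]
}}

```text
t: 18.65
position: [581.8, 7.0, 66.1]
tool_rot: [3.139, -0.002, -2.336]
wrist_force: [-0.0, 0.1, -0.1]
width: -0.003
grasp_force: 0.0
```

>>> {"fn": "arm_command", "kwargs": {
  "commands": [
    [[0,0,0],[0,0,0],0],
    [[0,0,0.3],[0,0,0],0],
    [[0,0,0.5],[0,0,0],0],
    [[0,0,0.6],[0,0,0],0]
  ]
}}

```text
t: 19.15
position: [583.5, 6.3, 61.4]
tool_rot: [-3.141, 0.0, -2.337]
wrist_force: [-0.3, 0.4, 0.3]
width: -0.0
grasp_force: 0.0
```

>>> {"fn": "arm_command", "kwargs": {
  "commands": [
    [[0,0,0.1],[0,0,0],0],
    [[0,0,0.2],[0,0,0],0],
    [[0,0,0.3],[0,0,0],0],
    [[0,0,0.4],[0,0,0],0]
  ]
}}

```text
t: 19.65
position: [583.8, 6.2, 58.4]
tool_rot: [-3.141, 0.001, -2.337]
wrist_force: [-1.5, -0.3, 8.1]
width: -0.005
grasp_force: 4.1
```

>>> {"fn": "arm_command", "kwargs": {
  "commands": [
    [[0,0,0.1],[0,0,0],0],
    [[0,0,0.2],[0,0,0],0],
    [[0,0,0.3],[0,0,0],0],
    [[0,0,0.3],[0,0,0],0]
  ]
}}

```text
t: 20.15
position: [583.8, 6.3, 55.4]
tool_rot: [-3.141, 0.001, -2.337]
wrist_force: [-1.3, -0.6, 7.7]
width: 0.001
grasp_force: 3.7
```

>>> {"fn": "arm_command", "kwargs": {
  "commands": [
    [[0,0,0.1],[0,0,0],0],
    [[0,0,0.2],[0,0,0],0],
    [[0,0,0.3],[0,0,0],0],
    [[0,0,0.3],[0,0,0],0]
  ]
}}

```text
t: 20.65
position: [585.0, 6.1, 54.9]
tool_rot: [-3.138, 0.002, -2.337]
wrist_force: [-6.2, 0.9, 24.8]
width: 0.006
grasp_force: 12.1
```

It has bottomed at TCP z ≈ 55, i.e. rib top at 47, which is home. Lift off and check.

>>> {"fn": "arm_command", "kwargs": {
  "commands": [
    [[0,0,-0.5],[0,0,0],0],
    [[0,0,-1.5],[0,0,0],0],
    [[0,0,-8],[0,0,0],0],
    [[0,0,-8],[0,0,0],0],
    [[16,-16,-8],[0,0,0],0],
    [[16,-16,-8],[0,0,0],0],
    [[16,-16,-8],[0,0,0],0],
    [[16,-16,-8],[0,0,0],0]
  ]
}}

```text
t: 21.65
position: [587.3, -222.8, 130.7]
tool_rot: [3.141, -0.0, -2.339]
wrist_force: [-0.5, -0.4, 0.2]
width: 0.004
grasp_force: 0.0
```

```bash
python3 - <<'E'
from h import *
measure("top","12",dz=7); measure("scene","12",dz=7)
go()
E
```

```text
top blue 1437 [579.5   8.5] px 308.0 206.9
top yellow 45 [600.5 -10.6] px 316.6 198.0
top red 23 [627.6 -39.5] px 329.4 186.6
disc [581.9   6.9] 55.22279739379883
yellow 25.531048072578994 -43.4447359010308
red 65.12292282938488 -45.48403001004088
rib 124 [584.87386883   6.8299116 ] 46.22263
scene blue 925 [585.2   9.8] px 340.1 215.2
scene yellow 38 [603.3  -9.6] px 332.2 221.0
scene red 38 [637.3 -37.8] px 320.4 232.2
disc [585.4   8. ] 54.41858673095703
yellow 25.045336527156547 -44.51801677170787
red 69.1933977705474 -41.38593458304031
rib 129 [589.70150198   6.2478744 ] 45.696594
t 21.75 p [ 587.5 -224.4  130.6] yaw -134.2 F [-0.3 -0.   0.9] w -0.00213183866572332
```

```bash
python3 -c "
from cell import env
print(env.finish_job())"
```

```text
the job is handed in; nothing more can be done
None
```

I turned the strainer disc until its notch was over the pin and pressed it home. Contact stopped at the right height (rib top about 47 mm), and it stayed down after I let go. I handed the job in at about 22 s; the disc needed a few extra nudges, including one back after a 5° overshoot, and the last press peaked near 25 N rather than about 8 N.

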